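# Load and torque a cell compression fixture

### The arm

A 7-joint arm with a two-finger parallel gripper is mounted at the origin on the work surface. World frame = base frame: x ahead of the robot, y to its left, z up, the work surface at z = 0. Lengths are in m, angles in rad, forces in N, time in s.
With the tool pointing down it reaches from about 0.35 to 0.9 m from the base axis. Payload 7.2 kg.
Tool frame: the origin (TCP) lies at the very end of the fingers, on their centre line; the grasp point (between the pads) lies 19 mm behind it; z points along the fingers, y is the direction in which the jaws open and shut (so a half turn about z gives the same grasp; the last joint's range is limited). The gripper opens to 88 mm and grips with 3 to 60 N. Pads are 20 mm wide; open, the fingers measure 115 mm over their backs; the gripper's body (75 mm by 178 mm) begins 61 mm behind the grasp point.
Start: joints at [-1.394, 0.411, -0.013, 1.596, 0.006, 1.134, -0.082], TCP at [0.151, 0.606, 0.223] pointing down, gripper open.
Joint ranges: [-2.95, 2.95], [-0.29, 1.99], [-1.47, 1.44], [0.14, 2.54], [-1.03, 4.17], [0.13, 1.85], [-2.86, 2.86]. Speed limits (rad/s): [2.39, 2.39, 3.01, 3.01, 3.14, 3.14, 3.14].

### API

Orientations are given as a unit quaternion [w, x, y, z].
In Python, from cell import env gives the robot as it stands. Calls block until the motion is done:
- env.movep(position, orientation): joint-space move of the TCP to a pose.
- env.line_to(position, orientation=None, velocity=0.15, threshold=None): straight line of the TCP; orientation=None keeps the orientation; velocity is the mean speed in m/s. With threshold (N) it stops when the force on the tool has changed by that much, and returns True; else False.
- env.movej(angles): joint-space move.
- env.set_gripper(opening, strength=None): finger opening in m; strength is the grip in N (None keeps the last); returns when the fingers have stopped.
- env.sleep(seconds).
- env.solve_ik(position, orientation): joint angles nearest the present ones, or None.
- env.read_state(): the state.
- env.snapshot(name): name is "scene" or "side" or "wrist"; returns a dict with "image" (420x560x3 uint8, blue, green, red), "fovy" (degrees; the focal length in pixels is half the picture's height over the tangent of half this angle, whatever the lens; pixels are square), "cx", "cy" (the principal point, pixels), "distortion" ([k1, k2, p1, p2, k3] as OpenCV has them; the pictures are not rectified), "extrinsics" (4x4, takes a point from camera to world coordinates); the wrist camera has in their place "hand_eye" (4x4, takes a point from camera to tool coordinates, whose origin is the TCP and whose axes are the flange's). Camera axes: x right, y down, z forward; pixel columns grow to the right and rows downward; lengths in m; the calibration is good to about 2 mm. A picture is of the moment at which its call begins: read the wrist's pose just before it. There is no depth.
A pose or a line that the arm cannot do raises env.MotionError and nothing moves.
- env.hand_in(): hands the job in, once; it reports no verdict.
The state is a dict: "time": time; "joint_positions": joint angles; "joint_vel": joint speeds; "tau": joint torques, N m; "tool_pos": TCP position; "tcp_rot": TCP orientation; "contact_force": force on the tool from outside, world axes, zero at the start; "wrist_torque": the same for the moment, N m; "grip_width": finger opening in m.
Only numpy, scipy, OpenCV 4.12 (cv2) and the standard library are available. Lean on these libraries where they do the work, as an engineer would, in place of code of your own. Each camera call takes 0.05 s, during which the arm holds its last target. There are 200 camera calls.

### The job

Change the compression fixture over to battery cells: back the yellow knob off anticlockwise to its stop, free the red clamp knob, slide the carriage all the way back, put the black setting block from the bed into the green tray, and stand every cell upright in a row on the bed, broad faces towards pad and jaw. Then slide the jaw up to close the row against the pad, tighten the red knob fully, and turn the yellow knob clockwise until its slip clutch lets go and slips by at least 20 degrees, so that the row stays pressed when you let go. Do not disturb the jar, the meter or the screwdriver.

Things in the scene. Friction and masses are not known exactly. Their poses are not given: they have to be found in the camera images.
- fixture: compression fixture, fixed on the bench: aluminium base 70 mm wide (x), y = -140 to +180 mm, 20 mm high, z = 0 at its underside, z up. Its top is the bed. A blue head, 60 mm wide, top 48 mm over the bench, fills y = -140 to -84 mm; the yellow knob is on it at y = -112 mm. Cells stand on the bed, centred on x = 0, between the head's steel pad and the jaw of the grey carriage, which slides along y
- pad_face (a point): centre of the pressure pad's face, which looks to the fixture's +y; 44 mm wide, 32 mm high; at fixture y = -70 mm when backed off, 20 mm above the bed. The pad is sprung: it holds 6 N of preload before it gives, then 5 N per mm, at most 6 mm
- jaw_face (a point): centre of the steel jaw's face, which looks to the fixture's -y (to the pad), 20 mm above the bed; jaw 50 mm wide, 34 mm high. Axes as the fixture's. The carriage reaches 60 mm behind this face (to +y); its body is 60 mm wide, top 48 mm over the bench
- carriage (a joint): position of the carriage, m: 0 with the jaw face at fixture y = -60 mm (foremost), 0.175 fully back with the jaw face at y = +115 mm. When the red knob is free it slides with about 2 N and stays where it is left; push or pull it by the red knob
- clamp (a joint): angle of the red clamp knob, rad, growing clockwise seen from above: 0 is fully free (stop), grip on the bed begins at about 0.7, 1.6 is fully tight (stop). Starts tight. Stiffness about 0.1 to 0.16 N m; it stays where it is left
- clamp_grip (a point): grip point of the red clamp knob, on its upright axis, 38 mm behind the jaw face, 78 mm above the bench. The grip is a straight wing 46 mm long along this point's x, 14 mm thick along its y, from 20 mm below to 12 mm above the point, over a disc of 38 mm diameter. With the knob free the wing lies along the fixture's x; the point turns with the knob
- screw (a joint): angle of the drive screw under the yellow knob, rad, growing clockwise seen from above: 0 is backed off (stop), at most 2.5 (stop); starts between 1.2 and 1.8. Each rad advances the pad by 4 mm. It holds its place under load. Anticlockwise the yellow knob drives it back, with about 0.1 N m
- clutch (a joint): angle by which the yellow knob's clutch has slipped against the screw, rad, clockwise positive, starts at 0. Turned clockwise, the yellow knob drives the screw until the pad presses with about 16 N (0.16 N m on the knob) or the screw meets its stop; from there on the clutch slips and this grows. The knob's own angle is screw plus clutch
- clutch_grip (a point): grip point of the yellow knob, on its upright axis over the head, 79 mm above the bench. The grip is a straight wing 46 mm long along this point's x, 18 mm thick along its y, from 20 mm below to 12 mm above the point, over a disc of 38 mm diameter. With screw and clutch at 0 the wing lies along the fixture's x; the point turns with the knob
- cell0: a prismatic battery cell, blue case with a white top that carries a copper and an aluminium terminal, 44 mm (its x) by 30 mm (its y, its thickness) by 34 mm high plus 2 mm of terminals, about 130 g. It starts standing upright on the bench. Origin at the centre of its underside, z up when it stands. Absent in some runs (3 to 5 cells are there)
- cell1: a prismatic battery cell, blue case with a white top that carries a copper and an aluminium terminal, 44 mm (its x) by 30 mm (its y, its thickness) by 34 mm high plus 2 mm of terminals, about 130 g. It starts standing upright on the bench. Origin at the centre of its underside, z up when it stands. Absent in some runs (3 to 5 cells are there)
- cell2: a prismatic battery cell, blue case with a white top that carries a copper and an aluminium terminal, 44 mm (its x) by 30 mm (its y, its thickness) by 34 mm high plus 2 mm of terminals, about 130 g. It starts standing upright on the bench. Origin at the centre of its underside, z up when it stands. Absent in some runs (3 to 5 cells are there)
- cell3: a prismatic battery cell, blue case with a white top that carries a copper and an aluminium terminal, 44 mm (its x) by 30 mm (its y, its thickness) by 34 mm high plus 2 mm of terminals, about 130 g. It starts standing upright on the bench. Origin at the centre of its underside, z up when it stands. Absent in some runs (3 to 5 cells are there)
- cell4: a prismatic battery cell, blue case with a white top that carries a copper and an aluminium terminal, 44 mm (its x) by 30 mm (its y, its thickness) by 34 mm high plus 2 mm of terminals, about 130 g. It starts standing upright on the bench. Origin at the centre of its underside, z up when it stands. Absent in some runs (3 to 5 cells are there)
- block: black setting block, 44 mm (its x) by 40 mm (its y) by 34 mm high, about 200 g, origin at the centre of its underside; starts standing loose on the bed between pad and jaw, square to the fixture
- tray: green open tray, fixed to the bench, 100 mm (its x) by 120 mm (its y), 22 mm high, walls and floor 4 mm; origin at the centre of its underside
- bottle: an amber jar with black lid, 48 mm across, 85 mm high, origin at its underside; a bystander
- meter: an orange hand meter lying flat, 85 x 150 x 38 mm, origin at its underside; a bystander
- driver: a screwdriver with a green handle, 170 mm long, lying flat on the bench beyond the fixture; a bystander
Not all that is in view belongs to the job. Of the things that look like the tray, take the one that is farthest to the robot's left at the start.

How it is judged:
By the outcome, as a careful person would: the job done as asked, in the order asked, and still so for the second after the job is handed in, with the robot touching nothing.
Of cell0, cell1, cell2, cell3, cell4 only 3 to 5 are there at a start; the rules pass over those that are not, and their reading is None.
At some moment in a run one of cell0, cell1, cell2, cell3, cell4 may be knocked a few centimetres aside while the robot is not near it.
Once in a run the grip may slacken for a moment while it holds something.
It also fails if it takes over 208 s, if anything falls off the work surface, if the arm or the gripper's body presses on something with over 40 N, if the wrist force passes 120 N, or if a joint passes its speed limit or range.

## Working session

There is one attempt and no reset: what is moved stays moved. The work goes in short steps, each a Python script; the robot and the scene stay as the last script left them, time stands still between calls to the robot, and variables do not carry over. Pictures are saved under pics/ and viewed, about 12 in all and at most 16, crops included, and the job is handed in when it is done.

```bash
ls; mkdir -p pics
python3 - <<'E'
from cell import env
import cv2,json
s=env.read_state();print(s['time'],s['tool_pos'],s['tcp_rot'])
for n in("scene","side","wrist"):
    d=env.snapshot(n);cv2.imwrite(f'pics/a_{n}.png',d['image'])
    print(n,d['fovy'],d['cx'],d['cy'],d['distortion']);print(d.get('extrinsics',d.get('hand_eye')))
import numpy as np
a=cv2.imread('pics/a_scene.png');b=cv2.imread('pics/a_side.png')
E
```

```text
pics
0.0 [0.15139351 0.60585658 0.22181359] [-2.30522094e-05  1.22048687e-01  9.92523781e-01 -8.13049421e-04]
scene 52.43485421457063 269.04344436214495 212.3132010927427 [-0.00939446  0.          0.          0.          0.        ]
[[-0.54842745  0.48228468 -0.68310235  1.59445824]
 [ 0.83609397  0.32916528 -0.43885885  0.53801336]
 [ 0.01319868 -0.81182    -0.58375859  0.97273406]
 [ 0.          0.          0.          1.        ]]
side 44.6505160507556 266.58082743111163 198.21091389121787 [0.0251662 0.        0.        0.        0.       ]
[[-0.96442944 -0.21676524  0.15129009  0.34595125]
 [-0.26365963  0.747768   -0.60936575  0.77878845]
 [ 0.01895943 -0.62757936 -0.77832171  1.22174668]
 [ 0.          0.          0.          1.        ]]
wrist 61.370849088382386 278.15907241895275 205.31540585384928 [-0.07776868  0.          0.          0.          0.        ]
[[ 8.05545488e-04 -9.59590647e-01 -2.81398546e-01  7.69132169e-02]
 [ 9.99999655e-01  8.30019374e-04  3.22190064e-05  9.40328154e-05]
 [ 2.02649188e-04 -2.81398475e-01  9.59590984e-01 -1.62961673e-01]
 [ 0.00000000e+00  0.00000000e+00  0.00000000e+00  1.00000000e+00]]
```

View pics/a_scene.png

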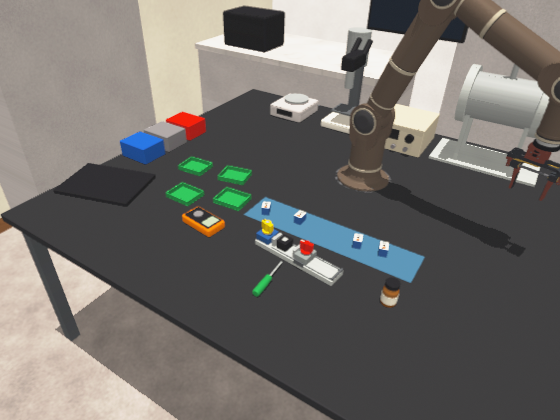

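View pics/a_side.png

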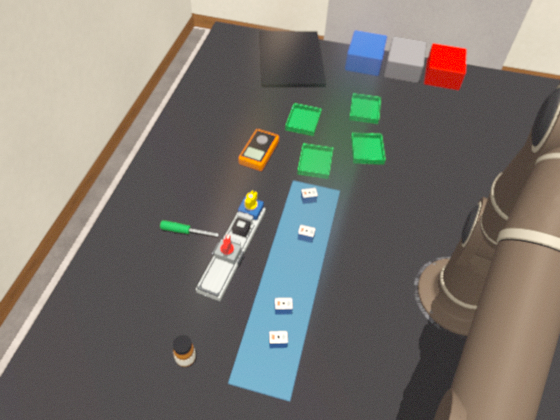

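Scene: yellow knob (267,228), red knob (307,247), block (285,242), four cells (266,207), (300,216), (358,240), (384,247), and four green trays (195,165), (235,175), (185,194), (232,198). In the side view the trays are at (303,119), (366,108), (368,148), (316,160), and the jar is at (184,350). Next I'll make helpers and enlarged crops.

```bash
cat > h.py <<'E'
import numpy as np,cv2
from cell import env
from scipy.spatial.transform import Rotation as R
def K(d):
    f=d['image'].shape[0]/2/np.tan(np.radians(d['fovy']/2)); return np.array([[f,0,d['cx']],[0,f,d['cy']],[0,0,1]])
def rot(q): return R.from_quat([q[1],q[2],q[3],q[0]]).as_matrix()
def shot(n,name=None):
    s=env.read_state(); d=env.snapshot(n)
    if 'hand_eye' in d:
        T=np.eye(4);T[:3,:3]=rot(s['tcp_rot']);T[:3,3]=s['tool_pos'];d['T']=T@np.array(d['hand_eye'])
    else: d['T']=np.array(d['extrinsics'])
    if name: cv2.imwrite(f'pics/{name}.png',d['image'])
    return d
def at(d,px,z):
    u=cv2.undistortPoints(np.array(px,float).reshape(-1,1,2),K(d),np.array(d['distortion']))[:,0]
    r=np.c_[u,np.ones(len(u))]@d['T'][:3,:3].T; o=d['T'][:3,3]
    return o+r*((np.asarray(z,float)-o[2])/r[:,2])[:,None]
def proj(d,P):
    Ti=np.linalg.inv(d['T']); return cv2.projectPoints(np.atleast_2d(np.array(P,float)),cv2.Rodrigues(Ti[:3,:3])[0],Ti[:3,3],K(d),np.array(d['distortion']))[0][:,0]
def q(yaw):
    # tool down, tool y axis (jaw opening) along world direction yaw
    y=np.array([np.cos(yaw),np.sin(yaw),0]);z=np.array([0,0,-1.]);x=np.cross(y,z)
    a=R.from_matrix(np.c_[x,y,z]).as_quat();return np.array([a[3],a[0],a[1],a[2]])
E
python3 - <<'E'
from h import *
s=shot('side');c=shot('scene')
r=cv2.resize(s['image'][95:380,150:390],None,fx=2.1,fy=2.1,interpolation=cv2.INTER_CUBIC)
r2=cv2.resize(c['image'][150:310,165:425],None,fx=3,fy=3,interpolation=cv2.INTER_CUBIC)
cv2.imwrite('pics/b1.png',r);cv2.imwrite('pics/b2.png',r2)
for n,d,p in (('side',s,[(303,119),(366,108),(368,148),(316,160)]),('scene',c,[(195,165),(235,175),(185,194),(232,198)])): print(n,'trays',at(d,p,[.011]*4).round(3).tolist())
print('cells',at(s,[(309,192),(307,231),(284,303),(278,337)],[.036]*4).round(3).tolist())
print('cells',at(c,[(266,205),(300,214),(358,238),(384,245)],[.036]*4).round(3).tolist())
E
```

```text
side trays [[0.553, -0.546, 0.011], [0.35, -0.665, 0.011], [0.315, -0.469, 0.011], [0.469, -0.367, 0.011]]
scene trays [[0.351, -0.665, 0.011], [0.319, -0.462, 0.011], [0.556, -0.539, 0.011], [0.471, -0.363, 0.011]]
cells [[0.46, -0.208, 0.036], [0.435, -0.066, 0.036], [0.443, 0.17, 0.036], [0.435, 0.263, 0.036]]
cells [[0.465, -0.202, 0.036], [0.442, -0.064, 0.036], [0.452, 0.174, 0.036], [0.437, 0.264, 0.036]]
```

View pics/b1.png

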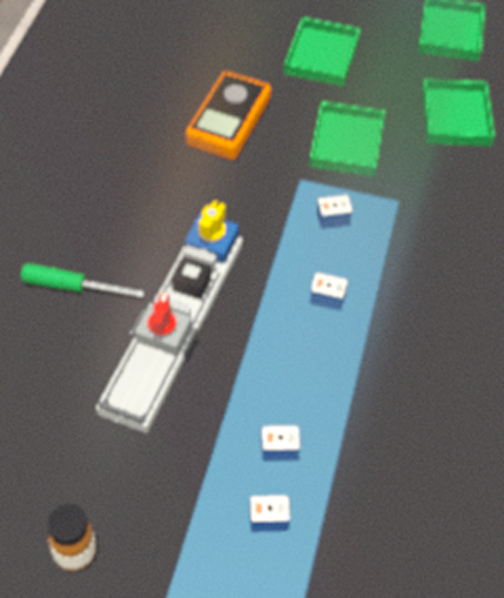

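View pics/b2.png

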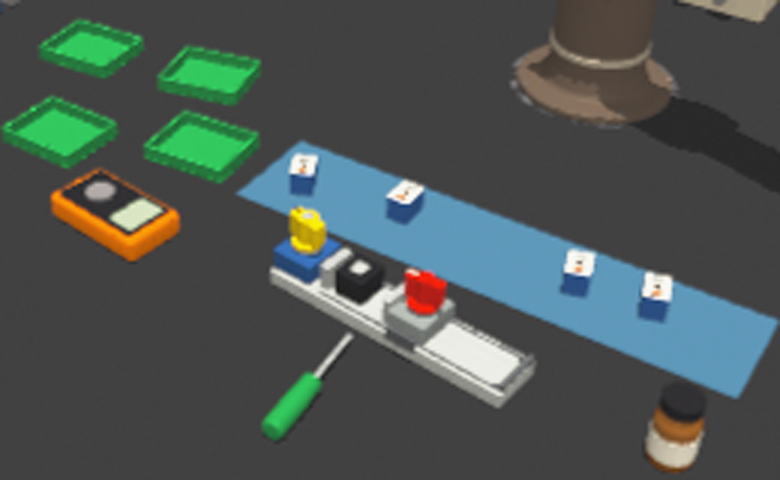

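Four cells (side pixels (309,192), (307,231), (284,303), (278,337)). The four trays are at y = -0.365, -0.465, -0.54 and -0.665. The one at (0.470,-0.365), side pixel (316,160), is farthest to the robot's left, so that's the target tray; the crop confirms it. Next: a coarse fixture fit, then a look from the wrist.

Run:
```python
from h import *
from scipy.optimize import least_squares
s=shot('side');c=shot('scene')
side=[((97,408),(35,180,20)),((150,418),(-35,180,20)),((148,430),(-35,180,0)),((242,238),(-35,-140,20))]
scen=[((535,355),(-35,180,20)),((502,405),(35,180,0)),((500,391),(35,180,20)),((270,265),(35,-140,20)),((271,283),(35,-140,0))]
def res(p):
    Rz=R.from_euler('z',p[2]).as_matrix();o=[]
    for d,L,k,off in((s,side,2.1,(150,95)),(c,scen,3,(165,150))):
        P=np.array([l[1] for l in L])/1e3@Rz.T+[p[0],p[1],0]
        o.append((proj(d,P)-np.array([l[0] for l in L])/k-off).ravel())
    return np.concatenate(o)
f=least_squares(res,[.6,0,-.1],loss='soft_l1');print(f.x.round(4),res(f.x).round(1).tolist())
x,y,a=f.x
m=np.array([x,y,0])+R.from_euler('z',a).apply([0,.02,0])
Q=q(a+np.pi/2);p=[m[0],m[1],.27]
cand=env.solve_ik(p,Q);print(cand, env.solve_ik(p,q(a-np.pi/2)))
env.movep(p,Q)
d=shot('wrist','c1');print(env.read_state()['time'],env.read_state()['joint_positions'])
im=d['image'].copy()
for pt in [(35,180,20),(-35,180,20),(35,-140,20),(-35,-140,20)]:
    u=proj(d,m*0+[x,y,0]+R.from_euler('z',a).apply(np.array(pt)/1e3))[0];cv2.circle(im,tuple(int(v) for v in u),3,(0,0,255),1)
cv2.imwrite('pics/c1m.png',cv2.resize(im,None,fx=1.4,fy=1.4))
```

```text
[ 0.6221  0.0102 -0.1038] [0.3, -0.1, -0.6, 4.0, 0.7, 1.9, 0.3, -0.4, -0.0, 0.4, -1.3, 0.1, 0.0, 0.2, -0.5, 0.5, -0.8, -1.1]
[-0.52609646  0.40848772  0.56430704  1.56289867 -0.22685986  1.23621031
  1.54280671] [-0.74327721  0.49227083  0.9176565   1.57640823 -0.40332029  1.27432303
 -1.43805365]
3.0417 [-0.52711622  0.40867254  0.56344524  1.56284332 -0.22694841  1.23619793
  1.54254763]
```

View pics/c1m.png

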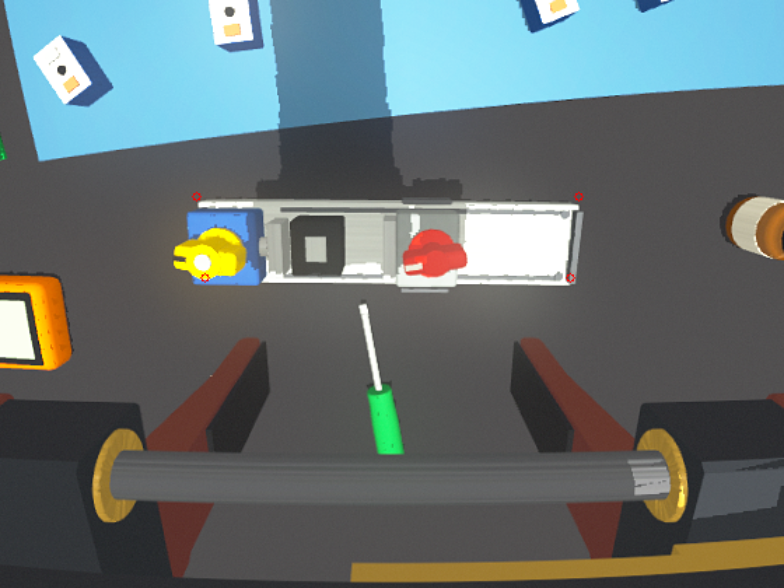

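The projected fixture outline (red circles) is about 4 mm off: the real base edges sit about 6 px lower and 4 px to the right. I'll hover lower over the yellow knob and refine pose and wing angle there.

Run:
```python
from h import *
a=-.108; o=np.array([.626,.013,0])
k=o+R.from_euler('z',a).apply([0,-.112,0])
env.movep([k[0],k[1]+.02,.21],q(a))
d=shot('wrist','d1');np.save('d1.npy',d,allow_pickle=True)
print(env.read_state()['time'],env.read_state()['joint_positions'].round(2))
im=cv2.resize(d['image'],None,fx=1.42,fy=1.42,interpolation=cv2.INTER_CUBIC)
def ov(P,col):
    u=proj(d,o+R.from_euler('z',a).apply(np.array(P)/1e3))*1.42
    cv2.polylines(im,[np.int32(u)],True,col,1)
ov([(35,180,20),(-35,180,20),(-35,-140,20),(35,-140,20)],(0,0,255))
ov([(30,-84,48),(-30,-84,48),(-30,-140,48),(30,-140,48)],(255,0,255))
for s,yc,z,t in((1.5,-112,91,9),):
    W=R.from_euler('z',-s).apply(np.array([(23,t,0),(-23,t,0),(-23,-t,0),(23,-t,0)]))+[0,yc,z];ov(W,(255,255,0))
cv2.imwrite('pics/d1m.png',im)
```

```text
4.1917 [-0.57  0.54  0.91  1.67 -0.46  1.16  0.35]
```

View pics/d1m.png

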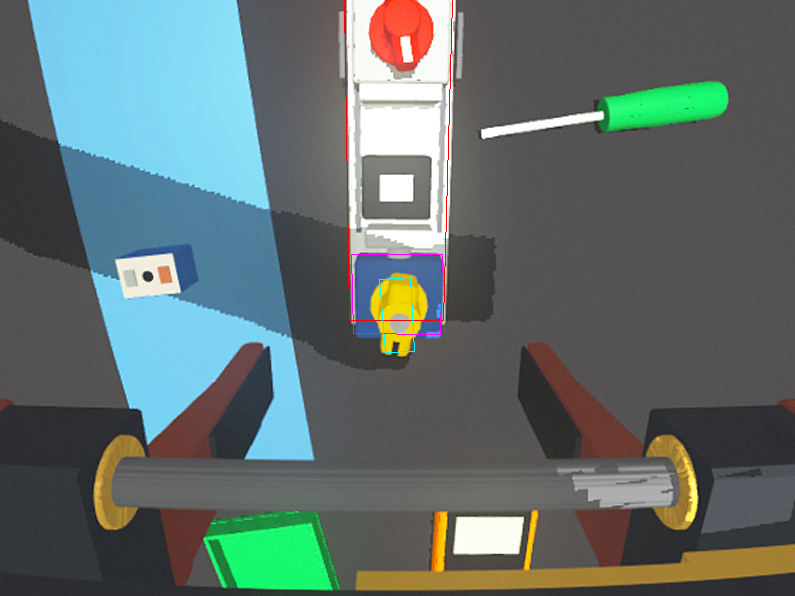

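The refined fixture pose fits the head and base edges to within about 2 mm (yellow wing at (398,315), close to fixture y). Now I'll back off the yellow knob.

```bash
cat >> h.py <<'E'
a=-.108; O=np.array([.626,.011,0])
def F(x,y,z): return O+R.from_euler('z',a).apply([x,y,z])
def yaw():
    m=rot(env.read_state()['tcp_rot']);return np.arctan2(m[1,1],m[0,1])
def st(*t):
    s=env.read_state();print(*t,'t=%.1f'%s['time'],'p',s['tool_pos'].round(4),'yaw %.3f'%yaw(),'F',np.round(s['contact_force'],1),'tz %.3f'%s['wrist_torque'][2],'w %.4f'%s['grip_width'],flush=True)
def twist(total,step=.15,lim=.4,verbose=True):
    """turn tool about its axis, + = anticlockwise from above; stops at torque lim"""
    j=np.array(env.read_state()['joint_positions']);n=int(np.ceil(abs(total)/step));log=[]
    t0=env.read_state()['wrist_torque'][2]
    for i in range(1,n+1):
        k=j.copy();k[6]+=total*i/n;env.movej(k)
        t=env.read_state()['wrist_torque'][2]-t0;log.append(round(t,2))
        if abs(t)>lim: break
    if verbose: print('twist',log,'yaw %.3f'%yaw())
    return log
E
python3 - <<'E'
from h import *
y0=a-1.58+np.pi/2
p=F(0,-.112,0);env.set_gripper(.05,35)
env.movep([p[0],p[1],.13],q(y0))
st('hover');print(env.read_state()['joint_positions'].round(2))
print(env.line_to([p[0],p[1],.063],threshold=8));st('down')
env.set_gripper(.0,35);st('grip')
twist(.3);st()
E
```

```text
hover t=5.4 p [ 0.6137 -0.1007  0.1301] yaw -0.118 F [0.9 0.3 1.1] tz -0.002 w 0.0498
[-0.48  0.63  0.84  1.74 -0.54  1.02  0.44]
False
down t=6.0 p [ 0.6148 -0.1005  0.0642] yaw -0.117 F [ 0.6 -0.3  0.6] tz -0.013 w 0.0496
grip t=6.6 p [ 0.6141 -0.1007  0.0634] yaw -0.117 F [-0.9 -1.3  3.3] tz 0.007 w 0.0178
twist [np.float64(0.07), np.float64(0.09)] yaw 0.176
t=7.1 p [ 0.6138 -0.1008  0.0634] yaw 0.176 F [-2.1 -0.7  3.7] tz 0.093 w 0.0183
```

Run:
```python
from h import *
twist(1.15,.23,.25); twist(.3,.05,.25);st()
```

```text
twist [np.float64(-0.02), np.float64(-0.01), np.float64(-0.02), np.float64(-0.08), np.float64(0.03)] yaw 1.318
twist [np.float64(-0.08), np.float64(-0.05), np.float64(-0.01), np.float64(-1.02)] yaw 1.513
t=9.8 p [ 0.6131 -0.1016  0.0634] yaw 1.513 F [-4.  -1.7  4.2] tz -0.892 w 0.0177
```

Stop reached at yaw 1.51 (the expected value for screw = 0 is 1.46). Release, then look at both knobs.

Run:
```python
from h import *
env.set_gripper(.05,35); p=env.read_state()['tool_pos']
env.line_to([p[0],p[1],.13],velocity=.3)
d=np.load('d1.npy',allow_pickle=True).item()
r=at(d,[(403/1.42,33/1.42)],[.075])[0];l=R.from_euler('z',-a).apply(r-O);print('red local',l.round(4))
h=F(0,l[1]-.03,.2);env.movep(h,q(a-1.6+np.pi/2))
d=shot('wrist','e1');np.save('d2.npy',d,allow_pickle=True);st()
im=cv2.resize(d['image'],None,fx=1.42,fy=1.42,interpolation=cv2.INTER_CUBIC)
def ov(P,col):
    u=proj(d,O+R.from_euler('z',a).apply(np.array(P)/1e3))*1.42
    cv2.polylines(im,[np.int32(u)],True,col,1)
ov([(35,180,20),(-35,180,20),(-35,-140,20),(35,-140,20)],(0,0,255))
yc=l[1]*1e3
ov([(30,yc-38,48),(-30,yc-38,48),(-30,yc+22,48),(30,yc+22,48)],(255,0,255))
for s,y,z,t in((1.6,yc,90,7),(0,-112,91,9)):
    ov(R.from_euler('z',-s).apply(np.array([(23,t,0),(-23,t,0),(-23,-t,0),(23,-t,0)]))+[0,y,z],(255,255,0))
cv2.imwrite('pics/e1m.png',im)
```

```text
red local [0.0021 0.048  0.075 ]
t=12.3 p [0.6276 0.0283 0.1995] yaw -0.137 F [-0.1 -0.7  0.5] tz -0.004 w 0.0500
```

View pics/e1m.png

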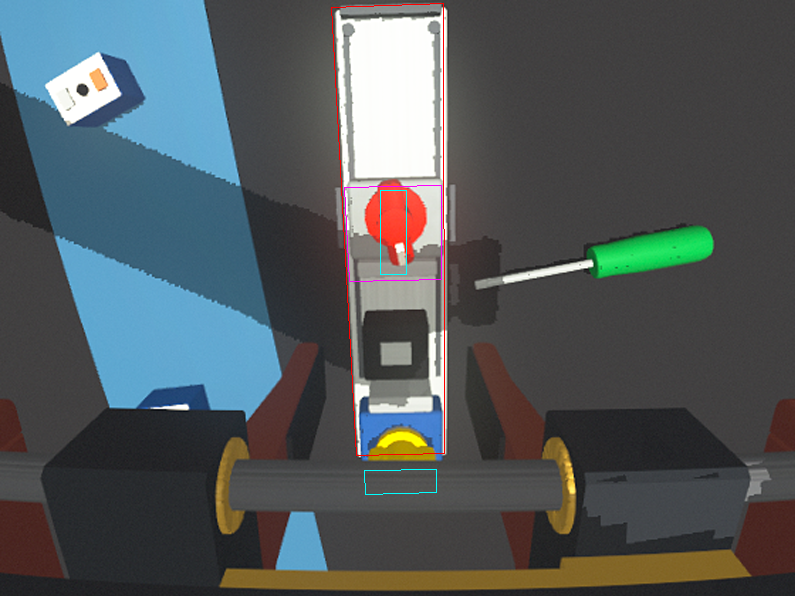

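Fixture outline fits; the carriage sits about 4.5 mm further back than estimated, so red grip at y ≈ +52.5 mm. Its wing ((390,183)-(401,262)) leans slightly, so the clamp angle is about 1.45-1.6. Free it and slide the carriage back.

Run:
```python
from h import *
y0=a-1.5+np.pi/2; p=F(0,.0525,.13)
env.line_to(p,q(y0),velocity=.2)
print(env.line_to(F(0,.0525,.063),threshold=8));st('down')
env.set_gripper(0,35);st('grip')
twist(1.2,.24,.35);st()
twist(.5,.05,.3);st('stop')
```

```text
False
down t=13.5 p [0.6321 0.0625 0.0639] yaw -0.038 F [ 0.2 -0.7  0.5] tz -0.000 w 0.0498
grip t=14.1 p [0.6324 0.0631 0.0632] yaw -0.037 F [ 3.8 -0.5 -1.5] tz 0.140 w 0.0141
twist [np.float64(0.03), np.float64(-0.06), np.float64(-0.04), np.float64(-0.03), np.float64(-0.06)] yaw 1.154
t=15.8 p [0.6327 0.0632 0.0632] yaw 1.154 F [ 5.6 -0.3 -3.4] tz 0.076 w 0.0136
twist [np.float64(-0.06), np.float64(0.07), np.float64(0.01), np.float64(0.02), np.float64(0.03), np.float64(-0.02), np.float64(-0.86)] yaw 1.501
stop t=17.6 p [0.6326 0.0633 0.0632] yaw 1.501 F [ 3.6 -0.7 -1.8] tz -0.788 w 0.0141
```

Run:
```python
from h import *
twist(-.035)
d0=env.read_state()['tool_pos']; u=R.from_euler('z',a).apply([0,1,0])
print(env.line_to(d0+u*.092,velocity=.1,threshold=15));st()
print(env.line_to(d0+u*.11,velocity=.03,threshold=12));st('end')
p=env.read_state()['tool_pos'];print('local',R.from_euler('z',-a).apply(p-O).round(4))
env.set_gripper(.05);env.line_to([p[0],p[1],.13],velocity=.3)
# look at block
env.movep(F(0,-.05,.16),q(a))
d=shot('wrist','f1');st()
env.set_gripper(.075)
c=shot('side')
print(np.isfinite(c['T']).all())
im=cv2.resize(d['image'],None,fx=1.42,fy=1.42,interpolation=cv2.INTER_CUBIC)
def ov(P,col):
    u=proj(d,O+R.from_euler('z',a).apply(np.array(P)/1e3))*1.42
    cv2.polylines(im,[np.int32(u)],True,col,1)
ov([(22,-25,54),(-22,-25,54),(-22,-65,54),(22,-65,54)],(255,0,255))
ov([(22,-70,56),(-22,-70,56)],(0,255,0))
ov([(25,115,57),(-25,115,57)],(0,255,0))
cv2.imwrite('pics/f1m.png',im)
```

```text
twist [np.float64(0.54)] yaw 1.465
False
t=18.9 p [0.6429 0.1554 0.0633] yaw 1.466 F [ 5.7  0.8 -3.3] tz -0.227 w 0.0139
True
end t=19.3 p [0.6437 0.1617 0.0632] yaw 1.464 F [-0.3 -1.1  3.8] tz -0.154 w 0.0137
local [0.0013 0.1517 0.0632]
t=21.6 p [ 0.6206 -0.0375  0.1592] yaw -0.105 F [-0.8  0.8 -0.7] tz -0.002 w 0.0501
True
```

View pics/f1m.png

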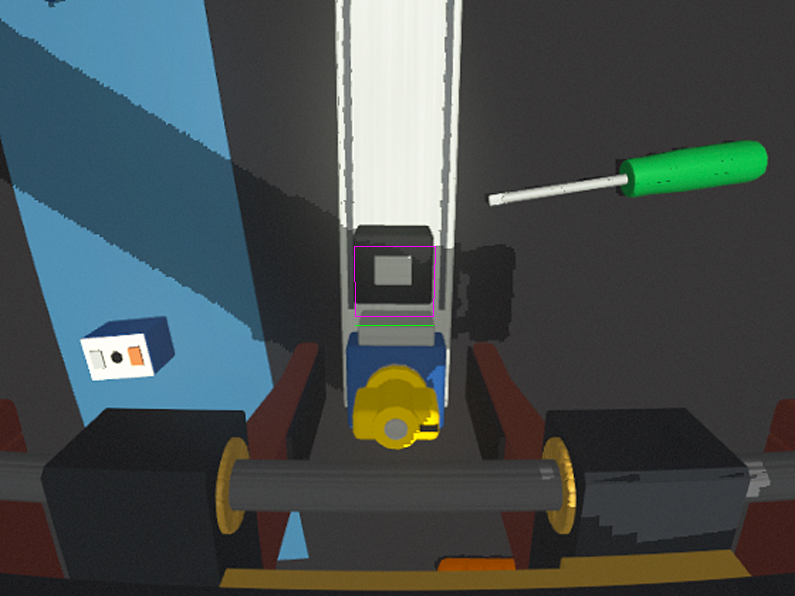

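Carriage is fully back; yellow wing is along fixture x (screw backed off); block top spans (354-433, 235-304), so its centre is at fixture y ≈ -38.5 mm. Moving the block to the tray.

Run:
```python
from h import *
def tray(n,seed):
    d=shot(n);hsv=cv2.cvtColor(d['image'],cv2.COLOR_BGR2HSV)
    m=cv2.inRange(hsv,(45,80,60),(80,255,255));_,lab=cv2.connectedComponents(m)
    k=lab[seed[1],seed[0]];pts=np.argwhere(lab==k)[:,::-1]
    w=at(d,pts,np.full(len(pts),.015))[:,:2]
    r=cv2.minAreaRect(np.float32(w*1e3));return r
r1=tray('side',(316,160));r2=tray('scene',(232,198));print(r1,r2)
(cx,cy),(w,h),ang=r1
ty=np.radians(ang)+(0 if w>h else np.pi/2)   # long axis direction
ty=(ty-(a)+np.pi/2)%np.pi-np.pi/2+a
print('long axis yaw',ty)
t=(np.array(r1[0])+np.array(r2[0]))/2e3;np.save('tray.npy',[*t,ty])
env.line_to(F(-.0005,-.0385,.1),velocity=.2)
print(env.line_to(F(-.0005,-.0385,.028),velocity=.12,threshold=8));st()
env.set_gripper(0,30);st('grip')
env.line_to(F(-.0005,-.0385,.15),velocity=.2);st('lift')
```

```text
((471.32244873046875, -344.50628662109375), (103.62237548828125, 108.63609313964844), 4.81278133392334) ((474.98590087890625, -361.3797912597656), (130.85745239257812, 140.21026611328125), 5.029108047485352)
long axis yaw -1.4867974463394096
False
t=23.6 p [ 0.6217 -0.0276  0.0286] yaw -0.108 F [-0.1 -0.1 -0.1] tz 0.037 w 0.0749
grip t=24.2 p [ 0.6212 -0.0271  0.0282] yaw -0.108 F [-1.4  0.   3.8] tz 0.012 w 0.0440
lift t=24.9 p [ 0.6208 -0.0267  0.1489] yaw -0.108 F [ 0.8  0.3 -3. ] tz 0.025 w 0.0436
```

Run:
```python
from h import *
t=np.array([.472,-.364]);Q=q(-1.487)
env.movep([*t,.14],Q);st('hover')
print(env.solve_ik([*t,.02],Q) is not None)
print(env.line_to([*t,.011],velocity=.1,threshold=5));st('down')
env.set_gripper(.062);env.line_to([*t,.14],velocity=.3)
env.movep([.46,-.24,.22],q(a));
d=shot('wrist','g1');st()
d2=shot('side','g2');d3=shot('scene','g3')
im=np.hstack([cv2.resize(d2['image'][100:360,180:380],None,fx=2,fy=2,interpolation=cv2.INTER_CUBIC),cv2.resize(d['image'],(393,520))]);im=im[:,:793]
cv2.imwrite('pics/g.png',im)
```

```text
hover t=26.3 p [ 0.4731 -0.3629  0.1396] yaw -1.484 F [ 0.4 -0.5 -2.7] tz -0.043 w 0.0437
True
True
down t=27.5 p [ 0.4713 -0.3634  0.0121] yaw -1.487 F [-0.4  0.9  3.5] tz -0.003 w 0.0439
t=29.5 p [ 0.4597 -0.2402  0.2192] yaw -0.111 F [ 0.2 -0.9 -0.3] tz -0.061 w 0.0619
```

View pics/g.png

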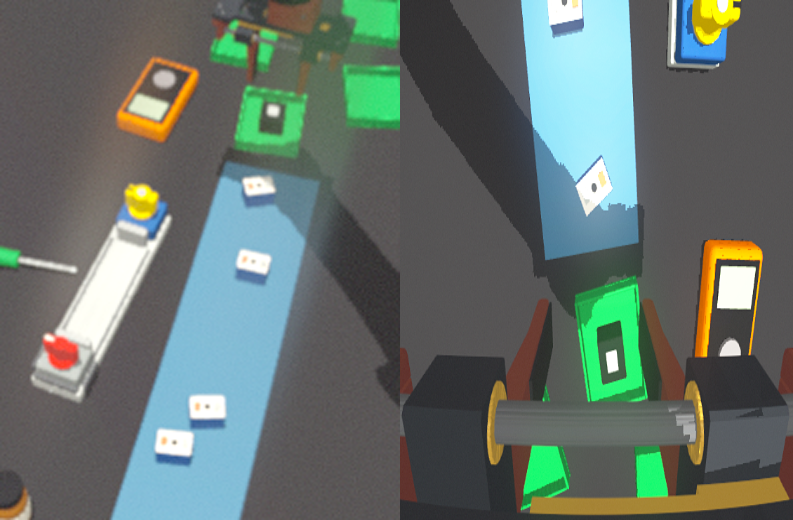

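Block is in the correct tray (white square, right part of the picture at (611,360)). The fourth cell was moved: side pixel (268,321) instead of (278,337). I'll detect each cell with the wrist camera before picking it up.

```bash
cat >> h.py <<'E'
def find(d,guess,maxd=.06,z=.034):
    hsv=cv2.cvtColor(d['image'],cv2.COLOR_BGR2HSV)
    m=cv2.inRange(hsv,(0,0,110),(180,70,255));m=cv2.morphologyEx(m,cv2.MORPH_CLOSE,np.ones((5,5)))
    best=None
    for c in cv2.findContours(m,cv2.RETR_EXTERNAL,cv2.CHAIN_APPROX_NONE)[0]:
        if len(c)<30: continue
        w=at(d,c[:,0],np.full(len(c),z))[:,:2]
        (cx,cy),(W,H),an=cv2.minAreaRect(np.float32((w-guess)*1e3))
        p=np.array(guess)+np.array([cx,cy])/1e3; L,S=max(W,H),min(W,H)
        y=np.radians(an)+(0 if W>H else np.pi/2)
        e=np.hypot(cx,cy)/1e3
        if 38<L<50 and 25<S<35 and e<maxd and (best is None or e<best[0]): best=(e,p,(y+np.pi/2)%np.pi-np.pi/2,L,S)
    return best
def getcell(guess,opening=.066):
    env.set_gripper(opening)
    env.movep([*guess,.2],q(a)); b=find(shot('wrist'),guess)
    if b is None: raise SystemExit('no cell')
    print('found',[np.round(v,4) for v in b[1:]])
    env.movep([*b[1],.13],q(b[2]));b=find(shot('wrist'),b[1],.02) or b
    print('again',[np.round(v,4) for v in b[1:]])
    env.line_to([*b[1],.1],q(b[2]),velocity=.2)
    if env.line_to([*b[1],.007],velocity=.12,threshold=8): st('HIT');raise SystemExit
    env.set_gripper(0,30);st('grip')
    if abs(env.read_state()['grip_width']-.044)>.003: raise SystemExit('bad width')
    env.line_to([*b[1],.1],velocity=.25)
def place(y,x=0):
    env.movep(F(x,y,.13),q(a));w=env.read_state()['grip_width']
    if abs(w-.044)>.003: raise SystemExit('lost %.4f'%w)
    print(env.line_to(F(x,y,.024),velocity=.09,threshold=4));st('place')
    env.set_gripper(.06);env.line_to(F(x,y,.13),velocity=.3)
E
python3 - <<'E'
from h import *
getcell([.46,-.205]);place(-.052)
env.movep(F(0,-.075,.2),q(a));d=shot('wrist','h1');cv2.imwrite('pics/h1.png',d['image'])
b=find(d,F(0,-.052,0)[:2],z=.054);print(b and (R.from_euler('z',-a).apply(np.r_[b[1],0]-O).round(4),b[2]-a,b[3:]));st()
E
```

```text
found [array([ 0.4614, -0.2091]), np.float64(0.4429), np.float64(43.4855), np.float64(29.838)]
again [array([ 0.4614, -0.2091]), np.float64(0.4381), np.float64(43.4336), np.float64(27.8871)]
grip t=32.6 p [ 0.4617 -0.2091  0.0074] yaw 0.438 F [-0.9  1.3  4.5] tz 0.021 w 0.0438
True
place t=35.1 p [ 0.6197 -0.0407  0.027 ] yaw -0.108 F [-0.8  0.9  4.9] tz 0.012 w 0.0435
None
t=36.5 p [ 0.6173 -0.0629  0.1987] yaw -0.108 F [ 0.1 -0.4 -0.1] tz -0.026 w 0.0598
```

View pics/h1.png

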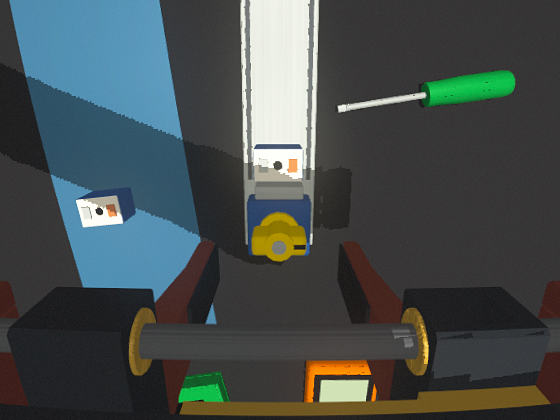

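First cell stands square at the pad (278,165). Continue with the next ones.

Run:
```python
from h import *
g4=at({**shot('side')},[(267.5,321.5)],[.034])[0][:2];print(g4)
getcell([.438,-.066]);place(-.0205)
getcell([.447,.172]);place(.011)
getcell(g4);place(.0425)
env.movep(F(0,-.02,.21),q(a));d=shot('wrist','i1');shot('side','i2');st()
```

```text
[0.47039957 0.22946514]
found [array([ 0.439 , -0.0693]), np.float64(-0.0031), np.float64(43.3085), np.float64(29.5066)]
again [array([ 0.439 , -0.0694]), np.float64(-0.006), np.float64(43.3091), np.float64(27.8282)]
grip t=39.8 p [ 0.4392 -0.0693  0.0073] yaw -0.006 F [-0.9  0.1  5.3] tz -0.023 w 0.0438
True
place t=42.2 p [ 0.6231 -0.0095  0.027 ] yaw -0.108 F [-0.8 -0.6  4.7] tz 0.014 w 0.0436
found [array([0.4469, 0.1691]), np.float64(0.2931), np.float64(43.4957), np.float64(29.8144)]
again [array([0.4468, 0.1693]), np.float64(0.2872), np.float64(43.3094), np.float64(28.5993)]
grip t=46.8 p [0.4469 0.1695 0.0073] yaw 0.287 F [-1.4  0.3  5.4] tz 0.021 w 0.0438
True
place t=49.4 p [0.6265 0.0218 0.027 ] yaw -0.108 F [-1.3  0.9  4. ] tz -0.004 w 0.0438
found [array([0.4747, 0.2278]), np.float64(0.1681), np.float64(43.5639), np.float64(29.6946)]
again [array([0.4746, 0.2278]), np.float64(0.1618), np.float64(43.4114), np.float64(28.5841)]
grip t=53.9 p [0.4748 0.228  0.0074] yaw 0.162 F [-0.8  0.1  4.6] tz -0.037 w 0.0440
True
place t=56.4 p [0.6299 0.0531 0.027 ] yaw -0.108 F [-0.7  0.4  3.9] tz -0.026 w 0.0437
t=58.0 p [ 0.6231 -0.0074  0.2082] yaw -0.107 F [ 0.8  0.1 -0.6] tz -0.027 w 0.0599
```

View pics/i1.png

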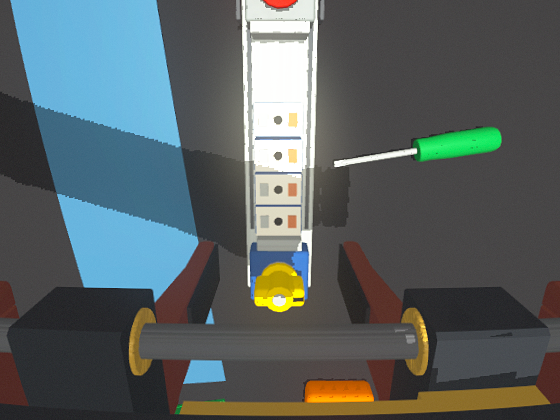

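All four cells stand in a row at (278,120), (278,156), (278,190), (278,221). Close the jaw and clamp.

Run:
```python
from h import *
env.set_gripper(.05,35);env.movep(F(0,.152,.14),q(a+np.pi/2))
print(env.line_to(F(.001,.152,.063),velocity=.15,threshold=8));env.set_gripper(0,35);st('grip')
loc=lambda:R.from_euler('z',-a).apply(env.read_state()['tool_pos']-O).round(4)
print(env.line_to(F(.001,.1,.063),velocity=.08,threshold=12),loc());st()
print(env.line_to(F(.001,.078,.063),velocity=.015,threshold=8),loc());st('closed')
```

```text
False
grip t=60.8 p [0.6434 0.1617 0.0632] yaw 1.462 F [-1.4 -0.7  2.6] tz -0.086 w 0.0141
False [0.0009 0.0976 0.0632]
t=61.6 p [0.6375 0.1079 0.0632] yaw 1.461 F [-2.6 -1.4  7.5] tz -0.027 w 0.0139
True [0.0008 0.0867 0.0632]
closed t=62.5 p [0.6362 0.0971 0.0632] yaw 1.463 F [-0.9  0.4  4.8] tz -0.135 w 0.0136
```

Jaw reads 0.0867 - (0.1517 - 0.153) = 0.088, so its face is at +50 mm, exactly four cells. Tighten.

Run:
```python
from h import *
twist(-1.4,.2,.5);st()
twist(-.4,.05,.45);st('tight')
print(R.from_euler('z',-a).apply(env.read_state()['tool_pos']-O).round(4),env.read_state()['joint_positions'].round(2))
```

```text
twist [np.float64(0.05), np.float64(0.03), np.float64(0.04), np.float64(0.03), np.float64(0.06), np.float64(0.06), np.float64(0.09)] yaw 0.071
t=64.7 p [0.6363 0.0971 0.0633] yaw 0.071 F [-0.5  2.7  5. ] tz -0.044 w 0.0142
twist [np.float64(-0.02), np.float64(-0.01), np.float64(0.04), np.float64(-0.04), np.float64(0.76)] yaw -0.175
tight t=65.9 p [0.6363 0.0971 0.0633] yaw -0.175 F [0.1 2.1 4.4] tz 0.715 w 0.0141
[0.001  0.0867 0.0633] [-0.59  0.66  0.54  1.72 -0.42  0.88 -0.05]
```

Run:
```python
from h import *
env.set_gripper(.05,35);p=env.read_state()['tool_pos'];env.line_to([p[0],p[1],.14],velocity=.3)
env.movep(F(0,-.112,.14),q(a+np.pi/2));print(env.read_state()['joint_positions'].round(2))
print(env.line_to(F(0,-.112,.063),velocity=.15,threshold=8));env.set_gripper(0,35);st('grip')
twist(-2.0,.1,.6);st()
env.sleep(.3);env.set_gripper(.05);p=env.read_state()['tool_pos'];env.line_to([p[0],p[1],.14],velocity=.3)
env.movep(F(0,-.04,.22),q(a));d=shot('wrist','j1')
b=shot('side','j2');c=shot('scene','j3');st()
im=np.hstack([cv2.resize(d['image'][:310,130:430],None,fx=1.6,fy=1.6,interpolation=cv2.INTER_CUBIC)[:480],cv2.resize(b['image'][90:360,150:330],(320,480),interpolation=cv2.INTER_CUBIC)])
cv2.imwrite('pics/j.png',im);print(im.shape)
```

```text
[-0.07  0.49  0.21  1.7  -0.12  0.96  1.65]
False
grip t=69.9 p [ 0.614  -0.1015  0.0635] yaw 1.462 F [-1.1 -4.3  3.5] tz 0.002 w 0.0181
twist [np.float64(-0.09), np.float64(-0.06), np.float64(-0.03), np.float64(-0.05), np.float64(-0.05), np.float64(-0.07), np.float64(-0.05), np.float64(-0.08), np.float64(-0.04), np.float64(-0.07), np.float64(-0.05), np.float64(-0.04), np.float64(-0.09), np.float64(-0.09), np.float64(-0.05), np.float64(-0.04), np.float64(-0.02), np.float64(-0.06), np.float64(0.03), np.float64(-0.06)] yaw -0.532
t=74.9 p [ 0.614  -0.1017  0.0635] yaw -0.532 F [-2.  -4.5  3. ] tz -0.060 w 0.0180
t=76.9 p [ 0.6205 -0.0302  0.2179] yaw -0.111 F [ 0.7 -0.6 -0.7] tz 0.005 w 0.0502
(480, 800, 3)
```

View pics/j.png

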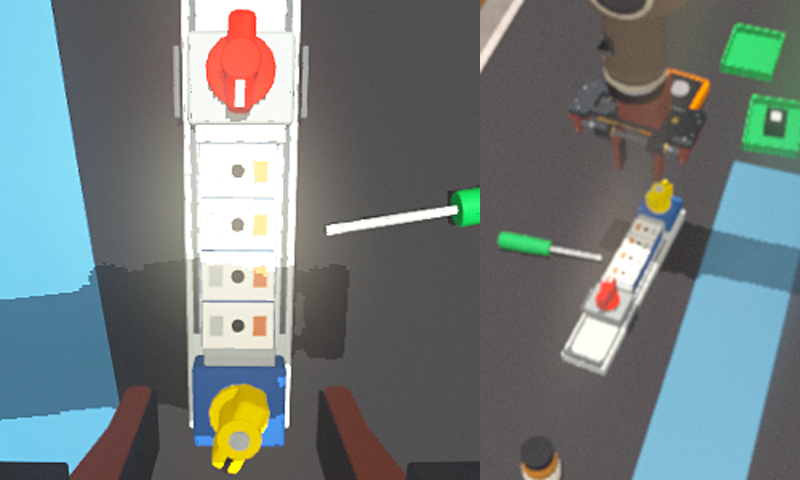

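Row is closed and square: cells at (238,171-326), no gaps, red wing along y (tight), and yellow wing turned to about (230,440). The wrist torque reading is too noisy to show the slip. Turning another 1.05 rad makes 3.05 in total, which is beyond the screw stop (2.5) plus 20°, so slip is certain.

Run:
```python
from h import *
y0=a+np.pi/2-2.0
env.movep(F(0,-.112,.14),q(y0))
print(env.line_to(F(0,-.112,.063),velocity=.15,threshold=8));s0=env.read_state()['wrist_torque'][2];env.set_gripper(0,35);st('grip')
twist(-1.05,.15,.7);st()
env.sleep(.3);env.set_gripper(.05);p=env.read_state()['tool_pos'];env.line_to([p[0],p[1],.14],velocity=.3)
env.movep(F(0,-.04,.24),q(a));d=shot('wrist','k1');b=shot('side');c=shot('scene');st()
im=np.hstack([cv2.resize(d['image'][:310,130:430],None,fx=1.3,fy=1.3,interpolation=cv2.INTER_CUBIC)[:400],cv2.resize(c['image'][150:310,165:425],(410,400),interpolation=cv2.INTER_CUBIC)])
cv2.imwrite('pics/k.png',im)
```

```text
False
grip t=78.7 p [ 0.6145 -0.1006  0.0634] yaw -0.537 F [1.7 0.1 1.2] tz 0.200 w 0.0177
twist [np.float64(-0.22), np.float64(-0.25), np.float64(-0.21), np.float64(-0.2), np.float64(-0.22), np.float64(-0.23), np.float64(-0.14), np.float64(-0.19)] yaw -1.582
t=80.8 p [ 0.615  -0.1016  0.0635] yaw -1.582 F [ 5.2 -5.  -2.8] tz 0.006 w 0.0178
t=83.4 p [ 0.6213 -0.0291  0.2391] yaw -0.109 F [ 0.2  0.1 -0.3] tz -0.032 w 0.0497
```

View pics/k.png

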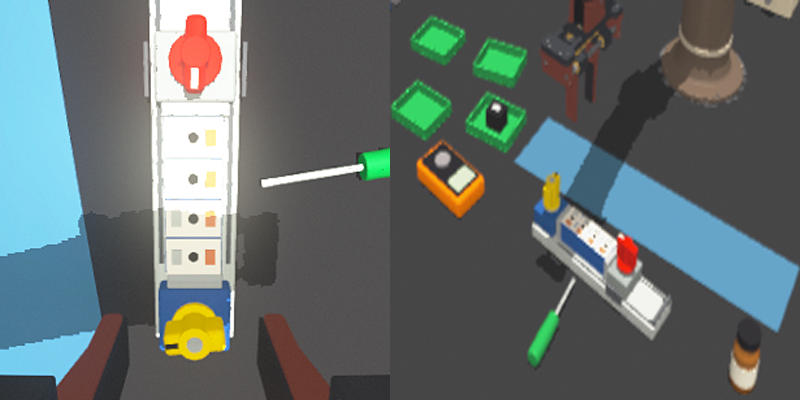

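The yellow marker has gone from the right end to the left (165,345), i.e. about 175° of knob travel. The row is still closed, the block is in the tray, and the jar, meter and screwdriver have not moved. Handing in.

```bash
python3 -c "
from h import *
env.hand_in();st()"
```

```text
the job is handed in; nothing more can be done
the job is handed in; nothing more can be done
```

The changeover is done and handed in, with the robot's clock at about 83 s of the 208 s allowed. I did the steps in the order asked:

- **Opening up:** I backed the yellow knob off to its stop, freed the red knob to its stop and slid the carriage fully back.
- **Setting block:** It went into the green tray farthest to the robot's left, at about (0.47, -0.36).
- **Cells:** Four cells were there. I picked each one from a fresh wrist-camera measurement, because one had been knocked aside early on, and stood all four upright in a row on the bed.
- **Closing:** I slid the jaw up to the row. Its face then read +50 mm, which is exactly four cells against the pad. I tightened the red knob to its stop, where the torque rose sharply at about 1.6 rad.
- **Clutch:** I turned the yellow knob clockwise by about 3.05 rad in two goes. That is more than the screw's 2.5 rad stop plus 20°, so the clutch must have slipped enough.

The last pictures show a square row with no gaps, the block in its tray, the red knob tight, and the jar, meter and screwdriver where they were.

I could not see the clutch let go in the wrist torque, which is noisy and drifts by about 0.1–0.2 N m while gripping. The slip rests on the angle turned, and I did not measure the pressing force. The hand-in gave no verdict.

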